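Pump up the hydraulic clamping fixture

ROBOT

A 6-joint arm with a two-finger parallel gripper is mounted at the origin on the work surface; the furniture and walls round the work are solid. World frame = base frame: x ahead of the robot, y to its left, z up, the work surface at z = 0. Lengths are in m, angles in degrees, forces in N, time in s.
With the tool pointing down it reaches from about 0.375 to 0.9 m from the base axis. Payload 3.1 kg.
Tool frame: the origin (TCP) lies between the finger pads; the fingertips stand 19 mm ahead of it and the grasp point (between the pads) is the TCP; z points along the fingers, y is the direction in which the jaws open and shut (so a half turn about z gives the same grasp; the last joint's range is limited). The gripper opens to 87 mm and grips with 3 to 60 N. Pads are 19 mm wide; open, the fingers measure 117 mm over their backs; the gripper's body (75 mm by 190 mm) begins 51 mm behind the grasp point.
Start: joints at [-87.29, 30.224, 82.088, -0, 67.689, -10.227], TCP at [0.14, -0.609, 0.221] pointing down, gripper open.
Joint ranges: [-176.69, 176.69], [-43.24, 126.21], [12.49, 139.97], [-82, 262], [0, 151.66], [-163.58, 163.58]. Speed limits (degrees/s): [159.86, 159.86, 180, 180, 180, 180].

INTERFACE

Orientations are given as a 3x3 rotation matrix whose columns are the frame's x, y, z axes.
In Python, from rig import bot gives the robot as it stands. The module is installed in compiled form; this text tells all that it offers.
- The arm moves only by the tool play_rows, never from a script. Its argument "increments" is a list of rows, each an object with "dp": the shift along the world's x, y, z in mm, a list of three; "turn": the turn about the world's z in rad. In form: [{"dp": [tx, ty, tz], "turn": turn}, ...]. A call has exactly 5 rows; each row shifts and turns the pose as measured when the row begins; what a row does not reach is not made up. A row lasts 1/10 s, in which the tool goes at most 50 mm and 8.59 degrees, less where a joint would pass 70% of its speed; a pose out of reach is approached as far as the arm can. A call with a gripper value outside its range is refused whole. "claw" is the opening, from 0 (shut) to 1 (fully open), set as the call begins (left out, the last holds). The fingers move at their own pace and stop on an object; the grip force is fixed at half the most. Time passes only in rows, so rows that do not move let the fingers close, or fill a call up. It gives the time, the measured TCP pose, the force and the opening at its end, in the units of the state.
- bot.read_state(): the state, without advancing time (a new reading comes with each control period).
- bot.capture(name): name is "side" or "top" or "wrist"; returns (picture, depth): 420x560x3 uint8, blue, green, red; 420x560 float32, m along the optical axis (not along the pixel's ray), 0 where there is no reading.
- bot.get_calibration(name): a dict with "K" (3x3 intrinsics, pixels), "k1" (the pictures are not rectified: a ray, as slopes to the right and down, at radius r is drawn at 1 + k1 r^2 times it, then the intrinsics apply), "xyz" and "attitude" of the camera in the world. Camera axes: x right, y up, looking along -z (the intrinsics and any distortion apply to the point x, -y, -z); pixel columns grow to the right and rows downward; lengths in m; the calibration is good to about 2 mm. A picture is of the moment at which its call begins: read the wrist's pose just before it. get_calibration takes no time and is no camera call; for the wrist camera it gives the pose at the moment of the call.
- bot.hand_in(): hands the job in, once; it reports no verdict.
The state is a dict: "time_s": time; "joint_positions": joint angles; "qvel": joint speeds; "tau": joint torques, N m; "position": TCP position; "tcp_rot": TCP orientation; "force": force on the tool from outside, world axes, zero at the start; "moment": the same for the moment, N m; "opening": opening from 0.0 (shut) to 1.0 (fully open).
Only numpy, scipy, OpenCV 4.12 (cv2) and the standard library are available. Lean on these libraries where they do the work, as an engineer would, in place of code of your own. Each camera call takes 0.05 s, during which the arm holds its last target.

TASK

Pressurise the clamping fixture: with your fingertips push the black mushroom-headed pump plunger right down and let it spring right up again, stroke after stroke, until the orange indicator pin has come fully out and its green band shows. Finish with the plunger back up and the hand clear. Only push the plunger - do not touch the indicator pin, do not press the red release button, and do not lift or shift the things standing around the fixture.

Things in the scene. Friction and masses are not known exactly. Their poses are not given: they have to be found in the camera images.
- fixture: Clamping fixture screwed to the bench: grey base plate 130 (x) x 180 (y) x 12 mm, origin at the centre of its underside, axes along its sides, z up. On it, at (x, y) mm: aluminium pump cylinder (20, -45), diameter 50, top 60 mm above the bench; indicator guide (-42, -5); release button (-42, -72); nest with a clamped sensor (12, 48), about 75 across, 42 high, all fixed.
- plunger_top (a point): Centre of the flat top (38 mm across) of the pump plunger's black mushroom head, 44 mm in diameter, above the pump cylinder; 105 mm above the bench when up, 80 mm when fully down.
- plunger (a joint): How far the plunger is pushed straight down, m: 0 up, 0.025 on its bottom stop. Its spring pushes back with 4 N (top) to 12 N (bottom), some N more in motion, and returns it when let go. Each full stroke ratchets the pin out by about 5 mm; full means down past 0.021, then back up under 0.003. Shallower strokes may gain nothing; extra strokes do no harm.
- pin: Indicator pin; its origin is the centre of its top end. An upright pin 14 mm in diameter that slides up out of its steel guide (32 mm in diameter, 40 mm high). The upper 20 mm is orange, the part below green. It stands 2 to 10 mm out of the guide at the start, 26 mm when fully out (66 mm above the bench).
- release_top (a point): Centre of the top of the red pressure release button (20 mm in diameter, in a black collar 28 mm in diameter), 32 mm above the bench; not to be pressed.
- release (a joint): How far the release button is pressed, m: 0 up, 0.004 fully in.
- jar_dark: Loose dark paste jar, 48 mm in diameter, 70 mm high, origin at the centre of its underside.
- solder_reel: Loose white solder reel standing on end, 52 mm in diameter, 40 mm high, origin at the centre of its underside.
- loose_sensor: Loose silver sensor body, 38 mm in diameter, 13 mm high, lying on the bench, origin at the centre of its underside.
- pin_travel (a joint): How far the indicator pin has come out, m: starts between 0 and 0.008, fully out at 0.024. It stays where the pump leaves it. Full strokes take it to 0.004, 0.009, 0.014, 0.019 and at last 0.024, so 3 to 6 of them are needed.

How it is judged (in metres and radians):
At the end, for the whole second after the job is handed in: The indicator pin is fully out (at least 21.5 of its 24 mm), the plunger is back up (within 2 mm), the release button is up, and the jar, reel and loose sensor stand within 20 mm of where they stood (value of joint pin_travel above 0.0215 m and value of joint plunger below 0.002 m and value of joint release below 0.001 m and distance of each of jar_dark, solder_reel, loose_sensor from where it was at the start of the episode below 0.02 m); the robot touches nothing.
It fails at once if the indicator pin is touched instead of being pumped out (contact force between any of the arm, the fingers and pin above 0.5 N).
It fails at once if the red release button is pressed (value of joint release above 0.002 m).
It fails at once if one of the things standing around is lifted, carried or pushed away (20 mm) (distance of any of jar_dark, solder_reel, loose_sensor from where it was at the start of the episode above 0.02 m).
It fails at once if the fixture or its plunger is pushed with the arm or the gripper's body instead of the fingers (contact force between the arm and fixture above 5 N).
It also fails if it takes over 48 s, if anything falls off the work surface, if the arm or the gripper's body presses on something with over 40 N, if the wrist force passes 120 N, or if a joint passes its speed limit or range.

## Working session

There is one attempt and no reset: what is moved stays moved. The work goes in short steps, Python scripts to look and compute and a tool call to move; the robot and the scene stay as the last step left them, time stands still between calls to the robot, and variables do not carry over. Pictures are saved under pics/ and viewed, and the job is handed in when it is done.

Besides the shell and the picture viewer there is one more tool, called after "Emit:" in YAML: its name, and indented under it one key for each argument. play_rows: Moves the arm, as the interface text tells. Its arguments: {"type":"object","properties":{"increments":{"type":"array"},"claw":{"type":"number"}},"required":["increments"]}

```bash
mkdir -p pics
cat > h.py <<'E'
import numpy as np,cv2
from rig import bot
def ray(c,u,v):
    K=np.array(c["K"]);p=np.array([[[u,v]]],float)
    q=cv2.undistortPoints(p,K,np.array([c["k1"],0,0,0,0.]))[0,0]
    R=np.array(c["attitude"]);return np.array(c["xyz"]),R@np.array([q[0],-q[1],-1.])
def onz(c,u,v,z):
    o,d=ray(c,u,v);return o+d*(z-o[2])/d[2]
E
python3 - <<'E'
from h import *
s=bot.read_state();print(s)
for n in("top","side","wrist"):
    c=bot.get_calibration(n);p,d=bot.capture(n);cv2.imwrite(f"pics/{n}0.png",p);np.save(f"{n}0.npy",d);print(n,c)
    import pickle;pickle.dump(c,open(n+"0.pkl","wb"))
E
```

```text
{'time_s': 0.0, 'joint_positions': array([-8.72897535e+01,  3.02780333e+01,  8.21556451e+01, -2.36464370e-03,
        6.76883480e+01, -1.02276206e+01]), 'qvel': array([ 0.01703084, -0.04090861, -0.00207096,  0.06375446,  0.08307229,
       -0.02949712]), 'tau': array([-2.58805580e-03, -4.40050149e+01, -1.76591420e+01,  6.29627192e-02,
        5.82525751e-02, -1.73199574e-04]), 'position': array([ 0.13991271, -0.60839332,  0.22008575]), 'tcp_rot': array([[ 9.74609940e-01,  2.23909456e-01, -1.38844170e-04],
       [ 2.23909240e-01, -9.74607682e-01,  2.12557267e-03],
       [ 3.40617226e-04, -2.10269275e-03, -9.99997731e-01]]), 'force': array([-0.16075315,  0.5582226 ,  0.06389177]), 'moment': array([ 0.01158545, -0.00910082,  0.0187013 ]), 'opening': 1.000382283193587}
top {'K': array([[538.07820946,   0.        , 271.00913003],
       [  0.        , 538.07820946, 207.72881178],
       [  0.        ,   0.        ,   1.        ]]), 'k1': 0.0033003565691267084, 'xyz': array([ 0.34450209, -0.06213312,  1.02182637]), 'attitude': array([[-0.01606111,  0.98610651, -0.16533602],
       [-0.99
[... 196 characters left out ...]
,
       [  0.        ,   0.        ,   1.        ]]), 'k1': -0.04236925000935936, 'xyz': array([0.3810918 , 0.74304761, 0.4182168 ]), 'attitude': array([[-0.98452545,  0.07502449, -0.15836971],
       [-0.17498467, -0.37195221,  0.91160952],
       [ 0.00948707,  0.92521505,  0.37932455]])}
wrist {'K': array([[378.59986995,   0.        , 280.5605912 ],
       [  0.        , 378.59986995, 211.71395784],
       [  0.        ,   0.        ,   1.        ]]), 'k1': -0.09651227531212857, 'xyz': array([ 0.20389173, -0.59471166,  0.38439171]), 'attitude': array([[ 0.224286  ,  0.94560245,  0.23565184],
       [-0.97452077,  0.21818711,  0.05199661],
       [-0.00224807, -0.24130972,  0.97044555]])}
```

View pics/top0.png

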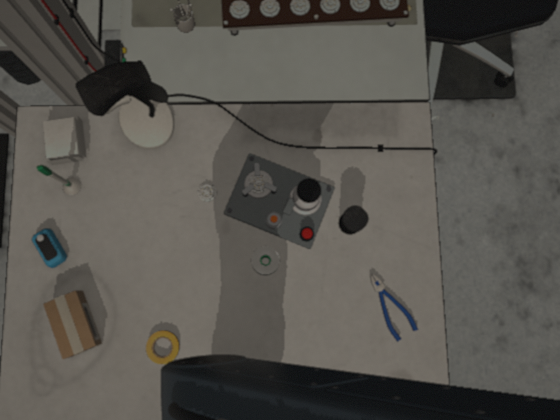

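View pics/side0.png

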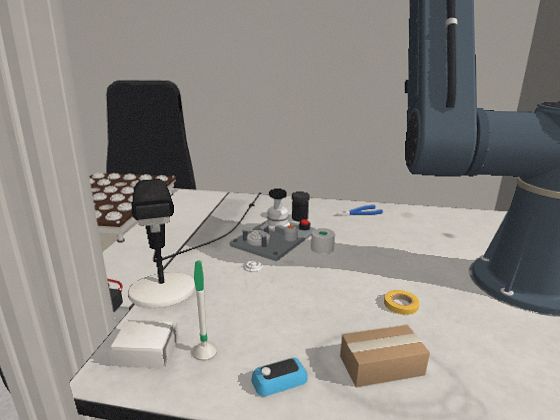

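The top view shows the plunger head near (309,189), the red button at (307,234), the orange pin at (274,219), the jar at (353,220), the reel at (265,261) and the loose sensor at (206,190). Next I'll measure the positions.

Run:
```python
from h import *
import pickle
c=pickle.load(open("top0.pkl","rb"));p=cv2.imread("pics/top0.png");d=np.load("top0.npy")
cv2.imwrite("pics/top0z.png",cv2.resize(p[130:290,180:400],None,fx=3.6,fy=3.6,interpolation=cv2.INTER_CUBIC))
hsv=cv2.cvtColor(p,cv2.COLOR_BGR2HSV)
def blobs(m,z,name,box=(180,130,400,290)):
    mm=np.zeros_like(m);x0,y0,x1,y1=box;mm[y0:y1,x0:x1]=m[y0:y1,x0:x1]
    n,l,s,ce=cv2.connectedComponentsWithStats(mm)
    for i in range(1,n):
        if s[i,4]>25: print(name,s[i],ce[i].round(1),onz(c,*ce[i],z).round(4))
blobs(cv2.inRange(hsv,(0,150,80),(8,255,255))|cv2.inRange(hsv,(172,150,80),(180,255,255)),.032,"red")
blobs(cv2.inRange(hsv,(9,120,80),(22,255,255)),.045,"orange")
blobs(cv2.inRange(hsv,(0,0,0),(180,255,38)),.105,"black@.105")
blobs(cv2.inRange(hsv,(0,0,0),(180,255,38)),.07,"black@.07")
# depth pts: height map
K=c["K"];vs,us=np.mgrid[130:290,180:400]
q=cv2.undistortPoints(np.stack([us.ravel(),vs.ravel()],1)[:,None].astype(float),K,np.array([c["k1"],0,0,0,0.]))[:,0]
D=d[130:290,180:400].ravel()
P=(np.stack([q[:,0],-q[:,1],-np.ones(len(q))],1)*D[:,None])@np.array(c["attitude"]).T+c["xyz"]
H=P[:,2].reshape(160,220);print(H.max(),np.median(H))
for lo,hi in((.095,.115),(.06,.08),(.034,.055)):
    m=((H>lo)&(H<hi)).astype(np.uint8);n,l,s,ce=cv2.connectedComponentsWithStats(m)
    for i in range(1,n):
        if s[i,4]>25:
            pp=P[(l==i).ravel()];print(lo,s[i,4],ce[i]+[180,130],pp.mean(0).round(4),(pp.min(0)).round(4),pp.max(0).round(4))
```

```text
red [302 228  10  11  81] [306.6 233.1] [ 0.4618 -0.1447  0.032 ]
orange [271 216   6   6  32] [273.5 218.5] [ 0.4882 -0.0836  0.045 ]
black@.105 [252 130  52  18  74] [278.2 141. ] [ 0.6175 -0.0929  0.105 ]
black@.105 [378 145   6   6  28] [380.2 147.6] [ 0.6033 -0.2728  0.105 ]
black@.105 [305 147  20   2  29] [313.4 147.3] [ 0.6052 -0.1548  0.105 ]
black@.105 [346 147  26   1  26] [358.5 147. ] [ 0.6048 -0.2345  0.105 ]
black@.105 [297 178  24  24 448] [308.4 189.5] [ 0.5295 -0.1439  0.105 ]
black@.105 [339 206  28  28 554] [352.7 219.8] [ 0.4752 -0.2188  0.105 ]
black@.105 [300 226  13  15  47] [304.5 234. ] [ 0.4518 -0.1349  0.105 ]
black@.07 [252 130  52  18  74] [278.2 141. ] [ 0.6279 -0.0941  0.07  ]
black@.07 [378 145   6   6  28] [380.2 147.6] [ 0.6131 -0.2808  0.07  ]
black@.07 [305 147  20   2  29] [313.4 147.3] [ 0.6152 -0.1583  0.07  ]
black@.07 [346 147  26   1  26] [358.5 147. ] [ 0.6148 -0.241   0.07  ]
black@.07 [297 178  24  24 448] [308.4 189.5] [ 0.5365 -0.147   0.07  ]
black@.07 [339 206  28  28 554] [352.7 219.8] [ 0.4802 -0.2248  0.07  ]
black@.07 [300 226  13
[... 430 characters left out ...]
0.0461]
0.034 74 [270.22972973 186.43243243] [ 0.5493 -0.0786  0.0402] [ 0.5409 -0.0893  0.0346] [ 0.5581 -0.0652  0.0441]
0.034 75 [248.12       188.98666667] [ 0.5449 -0.0374  0.0405] [ 0.5356 -0.0501  0.0345] [ 0.5552 -0.026   0.0462]
0.034 113 [303.31858407 202.91150442] [ 0.516  -0.1388  0.0477] [ 0.5051 -0.1691  0.0353] [ 0.5469 -0.1205  0.0549]
0.034 191 [274.07853403 218.62827225] [ 0.4889 -0.0848  0.0388] [ 0.4752 -0.0996  0.0341] [ 0.5039 -0.0716  0.0446]
0.034 26 [345.03846154 226.88461538] [ 0.4715 -0.2152  0.0402] [ 0.4625 -0.2287  0.0345] [ 0.4848 -0.2088  0.0497]
0.034 579 [265.47322971 259.68221071] [ 0.4135 -0.0678  0.0387] [ 0.3891 -0.0925  0.0345] [ 0.4388 -0.0431  0.0438]
```

View pics/wrist0.png

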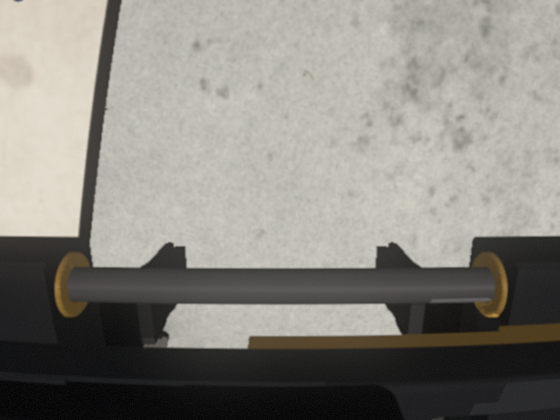

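Plunger head at about (0.5295, -0.1445) and up. The jar, pin and other things are all lower than 80 mm, so vertical pushes with closed fingers are clear.

Emit:
play_rows:
  increments:
    - {"dp": [30,36,0],"turn": 0}
    - {"dp": [32,38,0],"turn": 0}
    - {"dp": [32,38,0],"turn": 0}
    - {"dp": [32,38,0],"turn": 0}
    - {"dp": [32,38,0],"turn": 0}
  claw: 0

```text
time_s: 0.65
position: [0.2958, -0.422, 0.2184]
tcp_rot: [[0.977, 0.212, -0.001], [0.212, -0.977, -0.002], [-0.001, 0.002, -1.0]]
force: [0.7, -0.2, 0.1]
opening: 0.633
```

Emit:
play_rows:
  increments:
    - {"dp": [32,38,0],"turn": 0}
    - {"dp": [32,38,0],"turn": 0}
    - {"dp": [32,38,0],"turn": 0}
    - {"dp": [32,38,0],"turn": 0}
    - {"dp": [32,38,0],"turn": 0}

```text
time_s: 1.15
position: [0.4552, -0.2292, 0.2181]
tcp_rot: [[0.978, 0.21, -0.001], [0.21, -0.978, -0.002], [-0.001, 0.001, -1.0]]
force: [0.3, -0.3, 0.9]
opening: 0.172
```

Emit:
play_rows:
  increments:
    - {"dp": [32,38,0],"turn": 0}
    - {"dp": [30,32,0],"turn": 0}
    - {"dp": [8,10,0],"turn": 0}
    - {"dp": [0,0,0],"turn": 0}
    - {"dp": [0,0,0],"turn": 0}

```text
time_s: 1.65
position: [0.5282, -0.1417, 0.2172]
tcp_rot: [[0.976, 0.219, -0.002], [0.219, -0.976, -0.001], [-0.002, 0.0, -1.0]]
force: [-0.2, -0.7, 0.4]
opening: 0.003
```

Emit:
play_rows:
  increments:
    - {"dp": [1,-2,-30],"turn": 0}
    - {"dp": [0,0,-30],"turn": 0}
    - {"dp": [0,0,-15],"turn": 0}
    - {"dp": [0,0,0],"turn": 0}
    - {"dp": [0,0,0],"turn": 0}

```text
time_s: 2.15
position: [0.525, -0.1517, 0.1413]
tcp_rot: [[0.978, 0.209, -0.002], [0.209, -0.978, -0.004], [-0.002, 0.003, -1.0]]
force: [-0.6, -0.2, 0.2]
opening: 0.005
```

Run:
```python
from h import *
p,d=bot.capture("side");cv2.imwrite("pics/side1.png",cv2.resize(p[150:280,210:350],None,fx=4,fy=4,interpolation=cv2.INTER_CUBIC))
p,d=bot.capture("wrist");cv2.imwrite("pics/wrist1.png",p);print(bot.read_state()["position"])
```

```text
[ 0.52561167 -0.15151227  0.14193284]
```

View pics/side1.png

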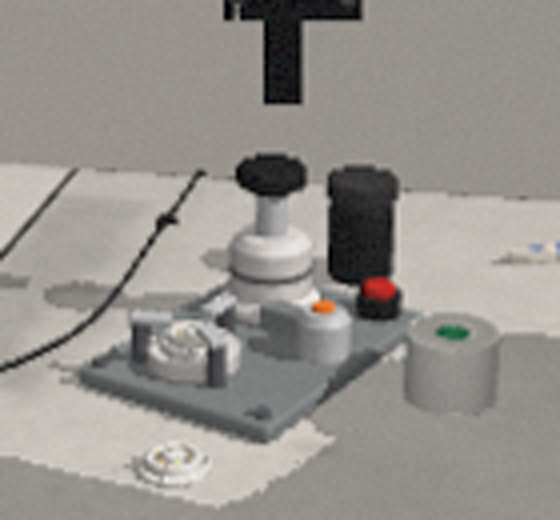

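View pics/wrist1.png

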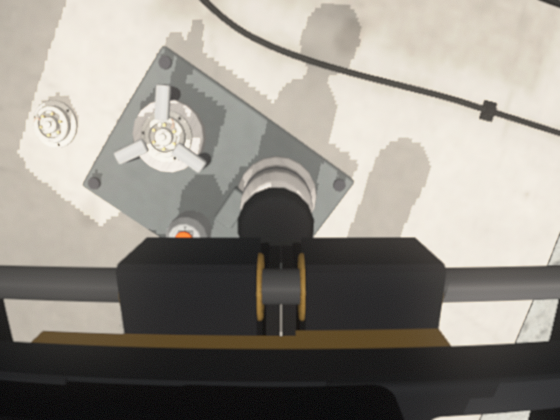

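The side crop shows the closed fingertips at (283,103), above and slightly right of the head centre at (272,168). The wrist drifted by about (-4,-7) mm. I'll triangulate both from the side view.

Run:
```python
from h import *
c=bot.get_calibration("side")
for n,(u,v),y in(("tip",(283,103),-.1515),("head top edge far",(272,155),-.145-.02),("head centre",(272,168),-.1445),("head bot edge",(272,195),-.123)):
    u=210+u/4;v=150+v/4
    o,d=ray(c,u,v);print(n,(o+d*(y-o[1])/d[1]).round(4))
p,d=bot.capture("side")
m=(p.max(2)<45).astype(np.uint8);
for v in range(160,202,1): 
    xs=np.where(m[v,260:295])[0]+260
    print(v,(xs.min(),xs.max()) if len(xs) else None,end=' ')
cw=bot.get_calibration("wrist");pw,dw=bot.capture("wrist")
mm=cv2.inRange(pw,(0,0,0),(45,45,45))
print(); print("head left/right at row 215 wrist:",[onz(cw,u,215,.103).round(4) for u in (239,313)], onz(cw,276,190,.105))
```

```text
tip [ 0.5217 -0.1515  0.1397]
head top edge far [ 0.5301 -0.165   0.102 ]
head centre [ 0.5266 -0.1445  0.101 ]
head bot edge [ 0.5229 -0.123   0.0918]
160 (np.int64(276), np.int64(284)) 161 (np.int64(276), np.int64(284)) 162 (np.int64(276), np.int64(284)) 163 (np.int64(276), np.int64(284)) 164 (np.int64(276), np.int64(284)) 165 (np.int64(276), np.int64(284)) 166 (np.int64(276), np.int64(284)) 167 (np.int64(276), np.int64(284)) 168 (np.int64(276), np.int64(284)) 169 (np.int64(276), np.int64(284)) 170 (np.int64(276), np.int64(284)) 171 (np.int64(276), np.int64(284)) 172 (np.int64(276), np.int64(284)) 173 (np.int64(276), np.int64(284)) 174 (np.int64(276), np.int64(284)) 175 (np.int64(276), np.int64(284)) 176 None 177 None 178 None 179 None 180 None 181 None 182 None 183 None 184 None 185 None 186 None 187 None 188 None 189 (np.int64(274), np.int64(280)) 190 (np.int64(271), np.int64(283)) 191 (np.int64(270), np.int64(284)) 192 (np.int64(269), np.int64(285)) 193 (np.int64(260), np.int64(285)) 194 (np.int64(269), np.int64(292)) 195 (np.int64(270), np.int64(292)) 196 (np.int64(270), np.int64(294)) 197 (np.int64(273), np.int64(294)) 198 (np.int64(274), np.int64(294)) 199 (np.int64(293), np.int64(294)) 200 (np.int64(293), np.int64(294)) 201 (np.int64(293), np.int64(294)) 
head left/right at row 215 wrist: [array([ 0.534 , -0.1267,  0.103 ]), array([ 0.5426, -0.1669,  0.103 ])] [ 0.55248567 -0.14383705  0.105     ]
```

Emit:
play_rows:
  increments:
    - {"dp": [4,7,0],"turn": 0}
    - {"dp": [0,0,0],"turn": 0}
    - {"dp": [0,0,-10],"turn": 0}
    - {"dp": [0,0,-8],"turn": 0}
    - {"dp": [0,0,0],"turn": 0}

```text
time_s: 2.85
position: [0.5321, -0.1433, 0.1251]
tcp_rot: [[0.977, 0.212, 0.005], [0.212, -0.977, -0.007], [0.004, 0.008, -1.0]]
force: [-0.9, 1.5, -0.1]
opening: 0.006
```

Emit:
play_rows:
  increments:
    - {"dp": [-2,-1,0],"turn": 0}
    - {"dp": [0,0,-10],"turn": 0}
    - {"dp": [0,0,0],"turn": 0}
    - {"dp": [0,0,0],"turn": 0}
    - {"dp": [0,0,0],"turn": 0}

```text
time_s: 3.35
position: [0.5292, -0.1443, 0.1132]
tcp_rot: [[0.977, 0.212, 0.003], [0.212, -0.977, -0.006], [0.002, 0.006, -1.0]]
force: [0.7, 0.7, 0.5]
opening: 0.001
```

Run:
```python
from h import *
s=bot.read_state();print(s["position"],s["force"])
p,d=bot.capture("side");cv2.imwrite("pics/side2.png",cv2.resize(p[150:280,210:350],None,fx=4,fy=4,interpolation=cv2.INTER_CUBIC))
```

```text
[ 0.5292316  -0.14431067  0.11315198] [0.67573719 0.67641305 0.54847426]
```

View pics/side2.png

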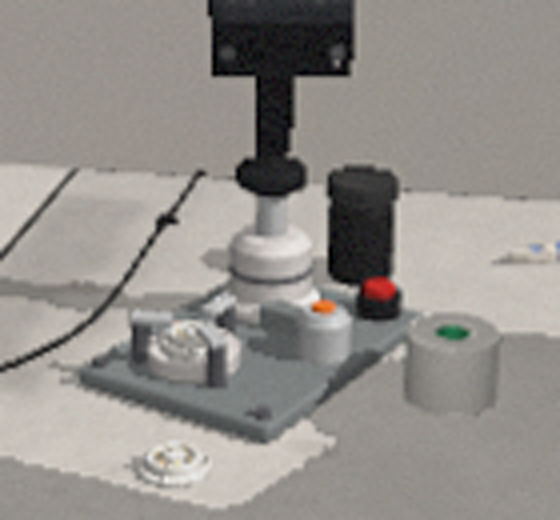

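The side crop shows the fingertips just above the head, centred at x≈273. There is no force yet, so the tips are closer to the TCP than stated. I'll keep going down and watch the force.

Emit:
play_rows:
  increments:
    - {"dp": [0,0,-10],"turn": 0}
    - {"dp": [0,0,-4],"turn": 0}
    - {"dp": [0,0,0],"turn": 0}
    - {"dp": [0,0,0],"turn": 0}
    - {"dp": [0,0,0],"turn": 0}

```text
time_s: 3.9
position: [0.5306, -0.1449, 0.1]
tcp_rot: [[0.977, 0.212, 0.007], [0.212, -0.977, -0.008], [0.005, 0.009, -1.0]]
force: [-0.0, -0.1, 4.3]
opening: 0.006
```

Run:
```python
from h import *
s=bot.read_state();print(s["position"],s["force"])
p,d=bot.capture("side");cv2.imwrite("pics/side3.png",cv2.resize(p[150:280,210:350],None,fx=4,fy=4,interpolation=cv2.INTER_CUBIC))
```

```text
[ 0.53057118 -0.14494426  0.10004123] [-0.03685325 -0.05285445  4.28680394]
```

View pics/side3.png

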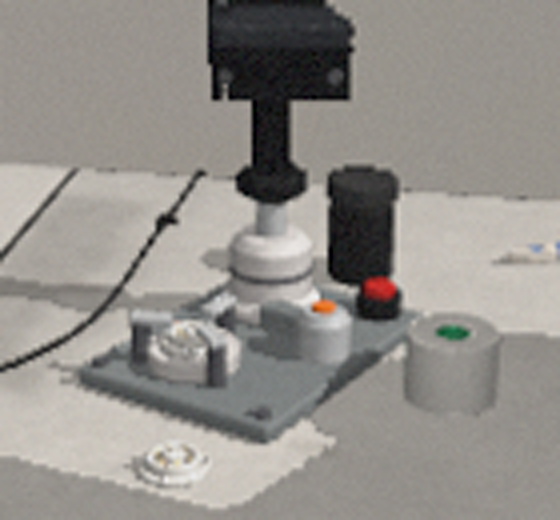

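Contact: 4.3 N at TCP z=0.100, with the head slightly down, so the tips are near TCP height. Now the full stroke.

Emit:
play_rows:
  increments:
    - {"dp": [-1,0,-12],"turn": 0}
    - {"dp": [0,0,-10],"turn": 0}
    - {"dp": [0,0,-2],"turn": 0}
    - {"dp": [0,0,-2],"turn": 0}
    - {"dp": [0,0,-2],"turn": 0}

```text
time_s: 4.45
position: [0.5309, -0.1451, 0.0788]
tcp_rot: [[0.977, 0.213, 0.011], [0.213, -0.977, -0.01], [0.009, 0.012, -1.0]]
force: [-4.3, 1.7, 22.1]
opening: 0.007
```

Emit:
play_rows:
  increments:
    - {"dp": [0,0,-3],"turn": 0}
    - {"dp": [0,0,-2],"turn": 0}
    - {"dp": [0,0,0],"turn": 0}
    - {"dp": [0,0,0],"turn": 0}
    - {"dp": [0,0,0],"turn": 0}

```text
time_s: 4.95
position: [0.5309, -0.145, 0.0831]
tcp_rot: [[0.977, 0.214, 0.015], [0.214, -0.977, -0.013], [0.012, 0.015, -1.0]]
force: [-1.9, 0.8, 10.1]
opening: 0.0
```

Run:
```python
from h import *
s=bot.read_state();print(s["position"],s["force"])
p,d=bot.capture("side");cv2.imwrite("pics/side4.png",cv2.resize(p[150:280,210:350],None,fx=4,fy=4,interpolation=cv2.INTER_CUBIC))
```

```text
[ 0.53085998 -0.14504439  0.08307488] [-1.91659973  0.78609845 10.0905366 ]
```

View pics/side4.png

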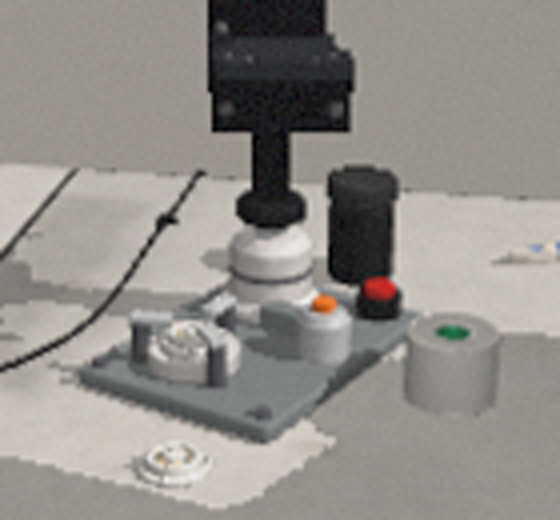

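The plunger was on its stop (22 N at z=0.079) and the orange pin has risen slightly (crop y 303 to 298). Now I'll lift and repeat.

Emit:
play_rows:
  increments:
    - {"dp": [-1,0,15],"turn": 0}
    - {"dp": [0,0,15],"turn": 0}
    - {"dp": [0,0,5],"turn": 0}
    - {"dp": [0,0,0],"turn": 0}
    - {"dp": [0,0,0],"turn": 0}

```text
time_s: 5.5
position: [0.5301, -0.145, 0.1183]
tcp_rot: [[0.977, 0.214, 0.016], [0.214, -0.977, -0.013], [0.013, 0.016, -1.0]]
force: [0.4, 0.6, -0.4]
opening: 0.006
```

```bash
cat > look.py <<'E'
from h import *
import sys
s=bot.read_state();print(s["time_s"],s["position"].round(4),s["force"].round(1))
p,d=bot.capture("side");cv2.imwrite(f"pics/{sys.argv[1]}.png",cv2.resize(p[150:280,210:350],None,fx=4,fy=4,interpolation=cv2.INTER_CUBIC))
E
python3 look.py side5
```

```text
5.5 [ 0.5301 -0.145   0.1183] [ 0.4  0.6 -0.4]
```

View pics/side5.png

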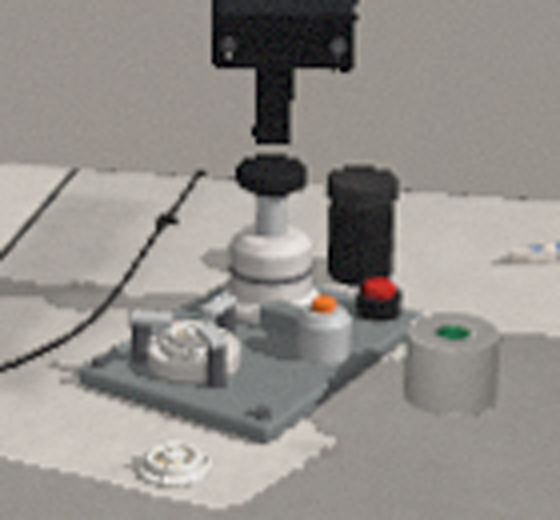

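Plunger fully up, hand clear of it. Second stroke.

Emit:
play_rows:
  increments:
    - {"dp": [-1,0,-15],"turn": 0}
    - {"dp": [0,0,-15],"turn": 0}
    - {"dp": [0,0,-9],"turn": 0}
    - {"dp": [0,0,-4],"turn": 0}
    - {"dp": [0,0,-3],"turn": 0}

```text
time_s: 6.05
position: [0.5304, -0.1456, 0.0787]
tcp_rot: [[0.977, 0.214, 0.019], [0.215, -0.977, -0.015], [0.015, 0.018, -1.0]]
force: [-7.2, 2.3, 34.1]
opening: 0.005
```

Emit:
play_rows:
  increments:
    - {"dp": [-1,0,15],"turn": 0}
    - {"dp": [0,0,15],"turn": 0}
    - {"dp": [0,0,8],"turn": 0}
    - {"dp": [0,0,0],"turn": 0}
    - {"dp": [0,0,0],"turn": 0}

```text
time_s: 6.55
position: [0.5297, -0.1455, 0.1174]
tcp_rot: [[0.977, 0.214, 0.02], [0.214, -0.977, -0.015], [0.016, 0.019, -1.0]]
force: [-0.8, -1.0, -0.1]
opening: 0.003
```

```bash
python3 look.py side6
```

```text
6.55 [ 0.5297 -0.1455  0.1174] [-0.8 -1.  -0.1]
```

View pics/side6.png

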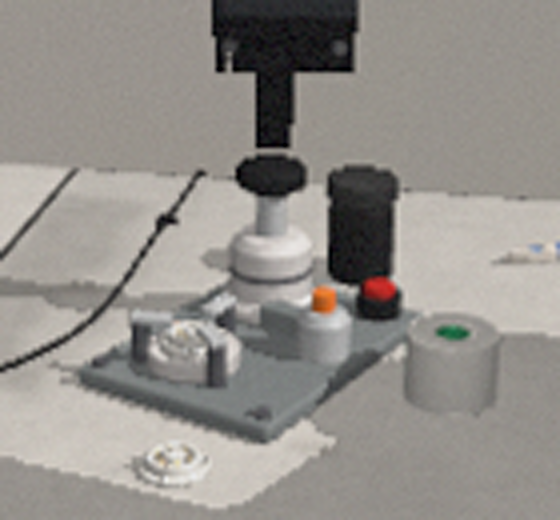

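The second stroke worked: the pin top is now at about y 290. Next, strokes 3 and 4, pressing slightly less hard.

Emit:
play_rows:
  increments:
    - {"dp": [-1,0,-15],"turn": 0}
    - {"dp": [0,0,-15],"turn": 0}
    - {"dp": [0,0,-9],"turn": 0}
    - {"dp": [0,0,-3],"turn": 0}
    - {"dp": [0,0,-3],"turn": 0}

```text
time_s: 7.1
position: [0.5301, -0.1461, 0.0787]
tcp_rot: [[0.976, 0.215, 0.022], [0.215, -0.976, -0.017], [0.018, 0.021, -1.0]]
force: [-7.4, 2.7, 33.2]
opening: 0.002
```

Emit:
play_rows:
  increments:
    - {"dp": [-1,0,15],"turn": 0}
    - {"dp": [0,0,15],"turn": 0}
    - {"dp": [0,0,8],"turn": 0}
    - {"dp": [0,0,0],"turn": 0}
    - {"dp": [0,0,0],"turn": 0}

```text
time_s: 7.6
position: [0.5292, -0.146, 0.1167]
tcp_rot: [[0.977, 0.214, 0.022], [0.215, -0.977, -0.016], [0.018, 0.02, -1.0]]
force: [0.1, 0.2, -0.1]
opening: 0.005
```

Emit:
play_rows:
  increments:
    - {"dp": [0,0,-15],"turn": 0}
    - {"dp": [0,0,-15],"turn": 0}
    - {"dp": [0,0,-9],"turn": 0}
    - {"dp": [0,0,-3],"turn": 0}
    - {"dp": [0,0,-3],"turn": 0}

```text
time_s: 8.1
position: [0.5304, -0.1466, 0.0787]
tcp_rot: [[0.976, 0.215, 0.025], [0.215, -0.976, -0.018], [0.02, 0.023, -1.0]]
force: [-5.9, 2.2, 29.6]
opening: -0.0
```

Emit:
play_rows:
  increments:
    - {"dp": [0,0,15],"turn": 0}
    - {"dp": [0,0,15],"turn": 0}
    - {"dp": [0,0,8],"turn": 0}
    - {"dp": [0,0,0],"turn": 0}
    - {"dp": [0,0,0],"turn": 0}

```text
time_s: 8.6
position: [0.5294, -0.1461, 0.1159]
tcp_rot: [[0.976, 0.215, 0.022], [0.215, -0.976, -0.017], [0.018, 0.021, -1.0]]
force: [0.4, -0.4, -0.2]
opening: 0.001
```

```bash
python3 look.py side7
```

```text
8.6 [ 0.5294 -0.1461  0.1159] [ 0.4 -0.4 -0.2]
```

View pics/side7.png

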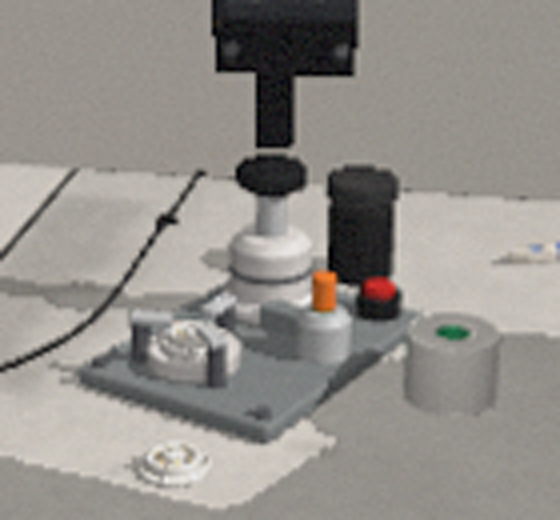

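The pin is up further (top at y≈272) and still all orange. Two more strokes, since extra ones do no harm.

Emit:
play_rows:
  increments:
    - {"dp": [0,0,-15],"turn": 0}
    - {"dp": [0,0,-15],"turn": 0}
    - {"dp": [0,0,-8],"turn": 0}
    - {"dp": [0,0,-3],"turn": 0}
    - {"dp": [0,0,-3],"turn": 0}

```text
time_s: 9.15
position: [0.5307, -0.1467, 0.0787]
tcp_rot: [[0.976, 0.216, 0.024], [0.216, -0.976, -0.018], [0.02, 0.023, -1.0]]
force: [-6.2, 2.7, 30.7]
opening: 0.007
```

Emit:
play_rows:
  increments:
    - {"dp": [0,0,15],"turn": 0}
    - {"dp": [0,0,15],"turn": 0}
    - {"dp": [0,0,9],"turn": 0}
    - {"dp": [0,0,0],"turn": 0}
    - {"dp": [0,0,0],"turn": 0}

```text
time_s: 9.65
position: [0.53, -0.1465, 0.1176]
tcp_rot: [[0.976, 0.215, 0.023], [0.216, -0.976, -0.017], [0.018, 0.022, -1.0]]
force: [0.3, -0.8, -1.0]
opening: 0.002
```

Emit:
play_rows:
  increments:
    - {"dp": [0,0,-15],"turn": 0}
    - {"dp": [0,0,-15],"turn": 0}
    - {"dp": [0,0,-8],"turn": 0}
    - {"dp": [0,0,-3],"turn": 0}
    - {"dp": [0,0,-3],"turn": 0}

```text
time_s: 10.15
position: [0.5312, -0.147, 0.0786]
tcp_rot: [[0.976, 0.216, 0.024], [0.216, -0.976, -0.019], [0.02, 0.024, -1.0]]
force: [-7.7, 2.3, 37.1]
opening: 0.004
```

Emit:
play_rows:
  increments:
    - {"dp": [0,0,15],"turn": 0}
    - {"dp": [0,0,20],"turn": 0}
    - {"dp": [0,0,20],"turn": 0}
    - {"dp": [0,0,20],"turn": 0}
    - {"dp": [0,0,0],"turn": 0}

```text
time_s: 10.65
position: [0.53, -0.1465, 0.1531]
tcp_rot: [[0.976, 0.216, 0.02], [0.216, -0.976, -0.017], [0.016, 0.021, -1.0]]
force: [0.2, -0.4, -0.3]
opening: 0.008
```

```bash
python3 look.py side8
```

```text
10.65 [ 0.53   -0.1465  0.1531] [ 0.2 -0.4 -0.3]
```

View pics/side8.png

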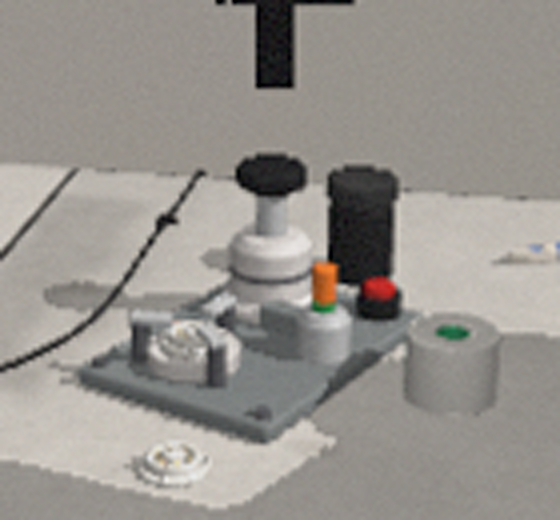

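The green band shows, with the pin top at (324,263). The two strokes gained only one step (9 px), which suggests the end stop. I'll make one extra stroke to confirm.

Emit:
play_rows:
  increments:
    - {"dp": [0,0,-20],"turn": 0}
    - {"dp": [0,0,-15],"turn": 0}
    - {"dp": [0,0,0],"turn": 0}
    - {"dp": [0,0,0],"turn": 0}
    - {"dp": [0,0,0],"turn": 0}

```text
time_s: 11.2
position: [0.5252, -0.1444, 0.1096]
tcp_rot: [[0.976, 0.216, 0.007], [0.216, -0.976, -0.01], [0.005, 0.012, -1.0]]
force: [-0.2, -0.4, 0.2]
opening: 0.008
```

Emit:
play_rows:
  increments:
    - {"dp": [0,0,-15],"turn": 0}
    - {"dp": [0,0,-15],"turn": 0}
    - {"dp": [0,0,-8],"turn": 0}
    - {"dp": [0,0,-3],"turn": 0}
    - {"dp": [0,0,-3],"turn": 0}

```text
time_s: 11.7
position: [0.5268, -0.1451, 0.0788]
tcp_rot: [[0.976, 0.217, 0.013], [0.217, -0.976, -0.014], [0.009, 0.017, -1.0]]
force: [-3.7, 1.2, 14.8]
opening: 0.007
```

Emit:
play_rows:
  increments:
    - {"dp": [0,0,15],"turn": 0}
    - {"dp": [0,0,20],"turn": 0}
    - {"dp": [0,0,30],"turn": 0}
    - {"dp": [0,0,40],"turn": 0}
    - {"dp": [0,0,30],"turn": 0}

```text
time_s: 12.2
position: [0.5253, -0.1444, 0.2186]
tcp_rot: [[0.976, 0.217, 0.01], [0.217, -0.976, -0.013], [0.007, 0.015, -1.0]]
force: [0.6, 0.1, 0.6]
opening: 0.006
```

Emit:
play_rows:
  increments:
    - {"dp": [0,0,20],"turn": 0}
    - {"dp": [0,0,0],"turn": 0}
    - {"dp": [0,0,0],"turn": 0}
    - {"dp": [0,0,0],"turn": 0}
    - {"dp": [0,0,0],"turn": 0}

```text
time_s: 12.7
position: [0.5268, -0.145, 0.2437]
tcp_rot: [[0.976, 0.217, 0.019], [0.218, -0.976, -0.017], [0.015, 0.021, -1.0]]
force: [-0.1, 0.6, -0.3]
opening: 0.009
```

```bash
python3 look.py side9
python3 - <<'E'
from h import *
p,d=bot.capture("side")
h=cv2.cvtColor(p,cv2.COLOR_BGR2HSV)
c=bot.get_calibration("side")
m=cv2.inRange(h,(5,120,80),(22,255,255));v,u=np.where(m[210:235,280:300]);print("orange rows",v.min()+210,v.max()+210)
for vv in(v.min()+209.5,):
    o,dd=ray(c,u.mean()+280,vv);P=o+dd*(-.0838-.005-o[1])/dd[1];print(P)
E
```

```text
12.7 [ 0.5268 -0.145   0.2437] [-0.1  0.6 -0.3]
orange rows 215 225
[ 0.48703933 -0.0888      0.06865012]
```

View pics/side9.png

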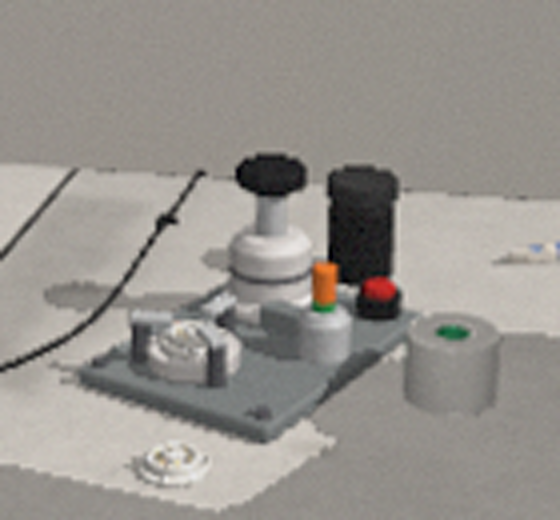

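The extra stroke changed nothing: the pin top stays at (324,263), about 66–68 mm high, with the green band showing. The plunger is up and the hand well clear, so I'm handing in.

```bash
python3 -c "
from rig import bot
print(bot.hand_in())"
```

```text
the job is handed in; nothing more can be done
None
```

I pumped the plunger with closed fingertips for seven full strokes, each down onto its bottom stop and then released, until the indicator pin was fully out. I handed the job in at about 12.8 s of the allowed 48 s.

**Last checks in the side camera:**
- **Pin:** its green band shows and its top measures about 68 mm, against 66 mm expected. The seventh stroke moved it no further.
- **Plunger and hand:** the plunger is back up. The hand is about 140 mm above it, with no contact force.
- **Surroundings:** the red button, jar, reel and loose sensor look unmoved. I judged this by eye and did not measure their positions again.

**What disagreed:** the fingertips met the plunger at about the TCP height, not 19 mm ahead of it as stated. I set the stroke depth from the felt force (15–37 N on the stop) and the pictures instead.

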